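# Show the photometer's cuvette to the inspection camera

## Robot

A 6-joint arm with a two-finger parallel gripper is mounted at the origin on a cart in front of the work surface, level with it; the furniture and walls round the work are solid. World frame = base frame: x ahead of the robot, y to its left, z up, the work surface at z = 0. Lengths are in m, angles in degrees, forces in N, time in s.
With the tool pointing down it reaches from about 0.35 to 0.725 m from the base axis. Payload 4.3 kg.
Tool frame: the origin (TCP) lies at the very end of the fingers, on their centre line; the grasp point (between the pads) lies 19 mm behind it (manip.pinch_z is the distance from the TCP to the grasp point, in m); z points along the fingers, y is the line along which they close (so a half turn about z gives the same grasp; the last joint's range is limited). The gripper opens to 85 mm and grips with 20 to 120 N. Pads are 22 mm wide; open, the fingers measure 114 mm over their backs; the gripper's body (76 mm by 85 mm) begins 54 mm behind the grasp point. The pads swing forward as they close: fully open they stand 13 mm farther back than shut.
Start: joints at [-76.335, 21.618, 4.641, 73.018, 0, 83.68], TCP at [0.197, -0.54, 0.231] pointing down, gripper open.
Joint ranges: [-156.06, 156.06], [-48.1, 94.91], [-58.44, 69.94], [-101.28, 121.22], [-78.64, 73.56], [-180, 180]. Speed limits (degrees/s): [147.25, 147.25, 180, 180, 180, 180].

## Interface

Orientations are given as a 3x3 rotation matrix whose columns are the frame's x, y, z axes.
In Python, from rig import manip gives the robot as it stands. The module is installed in compiled form; this text tells all that it offers.
- The arm moves only by the tool step_arm, never from a script. Its argument "moves" is a list of rows, each a list of 4 numbers: the shift along the world's x, y, z in units of 25 mm (1.0 is 25 mm), then the turn about the world's z in units of 5 degrees (1.0 is 5 degrees). In form: [[dx, dy, dz, turn], ...]. A call has 1 to 8 rows; each row shifts and turns the commanded pose from where the row before left it; what a row does not reach is not made up. A row lasts 1/10 s, in which the tool goes at most 50 mm and 8.59 degrees, less where a joint would pass 70% of its speed; a pose out of reach is approached as far as the arm can. A call is refused whole if a number of a shift passes 1 or a number of a turn 1, either way. A call with a gripper value outside its range is refused whole. "gripper" is the opening, from 0 (shut) to 1 (fully open), set as the call begins (left out, the last holds). The fingers move at their own pace and stop on an object; "newtons" is the grip in N (left out, the last holds). Time passes only in rows, so rows that do not move let the fingers close. It gives the time, the measured TCP pose, the force, the opening and the grip force at its end, in the units of the state.
- manip.sense(): the state, without advancing time (a new reading comes with each control period).
- manip.snapshot(name): name is "scene" or "top"; returns (picture, depth): 480x640x3 uint8, red, green, blue; 480x640 float32, m along the optical axis (not along the pixel's ray), 0 where there is no reading.
- manip.camera_info(name): a dict with "mtx" (3x3 intrinsics, pixels), "eye" and "attitude" of the camera in the world. Camera axes: x right, y up, looking along -z (the intrinsics and any distortion apply to the point x, -y, -z); pixel columns grow to the right and rows downward; lengths in m; the calibration is good to about 2 mm. A picture is of the moment at which its call begins. camera_info takes no time and is no camera call.
- manip.close_job(): hands the job in; it is judged then, once.
Trained networks look in the newest picture that a camera, given by its name, has taken for a name from the list of things; names that differ only in an ending like _2 or _b are one class to them, and where a whole thing is asked for, a point or a joint stands for the part that bears it (a point fixed in the world has none). Each returns a list of dicts, best first, with "score" (0 to 1); they miss things now and then, are a little off and sometimes report something else, mostly with a low value. They report only what shows in the picture. A call takes as long as a camera call.
- manip.regions_of(name, camera): "region" (480x640 bool, what is visible of it).
- manip.mark_of(name, camera): "at" ([x, y, z] in m, in world coordinates, good to about 4 mm: a listed point, or the origin of a listed thing).
The state is a dict: "time_s": time; "joints": joint angles; "qd": joint speeds; "effort": joint torques, N m; "tool_pos": TCP position; "tool_rot": TCP orientation; "contact_force": force on the tool from outside, world axes, zero at the start; "ft_torque": the same for the moment, N m; "finger_gap": opening from 0.0 (shut) to 1.0 (fully open); "grip_force": force on a finger pad.
Only numpy, scipy, OpenCV 4.12 (cv2) and the standard library are available. Lean on these libraries where they do the work, as an engineer would, in place of code of your own. Each camera call takes 0.05 s, during which the arm holds its last target. There are 200 camera calls.

## Task

The photometer's blank reads too high, so its cuvette has to be checked for scratches: swing the light shield wide open, draw the cuvette out of the cell well and hold it upright at the focus point of the inspection camera, clear windows square to the lens. It is fragile quartz: grip it gently (no more than about 40 N), only by its two frosted sides, never on the clear windows; leave the camera, the spare cuvettes and the other things on the bench where they are. Finish while still holding the cuvette steady there; do not put it down.

Things in the scene. Friction and masses are not known exactly. Their poses are not given: they have to be found in the camera images.
- cuvette_center (a point): centre (half-way up) of the cuvette to be shown: open-topped square quartz cell, 12.5 x 12.5 x 45 mm, about 16 g. Its z points up; its two whitish frosted sides are the +y and -y faces, its two clear windows the +x and -x faces. It starts upright in the photometer's cell well under the light shield, 23 mm deep in the well and 22 mm above the deck.
- cell_well (a point): centre of the mouth of the square cell well (14 mm square, 23 mm deep), flush with the photometer's flat dark deck, 72 mm above the bench. Axes are those of the photometer: x from its front to its back, y to its left, z up.
- photometer: white box with a dark deck, fixed, 270 mm deep, 210 mm wide; origin on the bench, 130 mm behind and 40 mm right of the well. Front face 55 mm ahead (-x) of the well; the operating panel right (-y) of the shield rises 20 mm above the deck; a hump 25 mm high begins 126 mm behind the well. Photometer and camera may have changed places, left and right.
- shield_tab (a point): grip point of the light shield's blue pull tab, a blade that stands out 38 mm from the middle of the shield's front wall: 10 mm thick across y, 24 mm high. The point is 25 mm out from the wall, half-way up the blade, 19 mm above the deck when shut. The tab overhangs the photometer's front: below it is only the bench, the front face is 20 mm behind the point. Axes turn with the shield.
- shield_hinge (a point): middle of the shield's hinge line, 10 mm above the deck, 80 mm behind the well; the line runs along this point's y axis.
- light_shield (a joint): angle of the light shield in rad: 0 shut (may start up to 0.1 ajar), 1.75 wide open, tilted a little back past upright. The shield is a dark hollow flip cover over the cuvette, 130 mm long from hinge to front wall, 90 mm wide, 34 mm high. Its tab swings up and back round the hinge line at 155 mm radius; about 2 N moves it, and hinge friction keeps it where it is left.
- focus (a point): the camera's focus point in the air, on the lens axis, 100 mm in front of the lens glass, 180 to 250 mm above the bench. Its x axis is the lens axis (it points from here to the lens), z up. The camera is a red box with a black lens and a white ring light, level, on a column stand.
- lens (a point): centre of the camera's front lens glass; same axes as the focus point. The ring light round it is 55 mm across. The column stands 110 mm behind the glass and is 308 mm tall.
- camera_stand: the camera's fixed stand: dark base plate 125 x 100 x 13 mm, steel column; origin on the bench, 50 mm behind the lens glass.
- cuvette_rack: white rack 46 x 116 x 28 mm holding two spare cuvettes; origin under its centre. A bystander, to be left alone.
- tube_rack: turquoise rack with capped tubes, 56 x 170 x 84 mm; origin under its centre. A bystander, to be left alone.
- tip_box: clear pipette tip box, 76 x 114 x 70 mm; origin under its centre. A bystander, to be left alone.
- timer: white bench timer, 66 x 62 x 19 mm; origin under its centre. A bystander, to be left alone.
- marker: white and blue marker pen, 136 mm long; origin under its centre. A bystander, to be left alone.
- tweezers: steel tweezers, 122 mm long; origin under its centre. A bystander, to be left alone.

How it is judged (in metres and radians):
On the way, in this order (a step that is already met when the one before it is completed fails the run):
1. the light shield is swung wide open (beyond 1.3 rad) (value of joint light_shield above 1.3 rad), for 0.2 s.
2. the cuvette is out of the well, in the fingers (z of cuvette_center in the frame of cell_well above 0.03 m and contact force between cuvette and the fingers above 1 N), for 0.2 s.
At the end, for the whole second after the job is handed in: The fingers hold the cuvette at rest in the air, its centre within 15 mm of the focus point, upright within 0.15 rad, the clear windows square to the lens axis within 0.15 rad (either window), nothing else carrying it (distance between cuvette_center and focus below 0.015 m and angle between cuvette_center's own z axis and vertical below 0.15 rad and angle between the x axis of cuvette_center and the x axis of focus, either way round below 0.15 rad and contact force between cuvette and the fingers above 1 N and contact force between cuvette and camera_stand below 0.1 N and linear speed of cuvette below 0.02 m/s and height (world z) of cuvette_center above 0.15 m); the arm keeps its last pose, push and grip.
It fails at once if the cuvette is squeezed with more than 55 N (110 N, both fingers added) (contact force between cuvette and the fingers above 110 N).
It fails at once if the fingers press on the clear windows (contact force between cuvette_c2 and the fingers above 3 N).
It fails at once if the camera is pushed out of place (more than 8 mm) (distance of focus from where it was at the start of the episode above 0.008 m).
It fails at once if a bystander on the bench is pushed away or knocked over (moved more than 30 mm) (distance of any of cuvette_rack, tube_rack, tip_box, timer, marker, tweezers from where it was at the start of the episode above 0.03 m).
It also fails if it takes over 58 s, if anything falls off the work surface, if the arm or the gripper's body presses on something with over 40 N, if the wrist force passes 120 N, or if a joint passes its speed limit or range.

## Working session

There is one attempt and no reset: what is moved stays moved. The work goes in short steps, Python scripts to look and compute and a tool call to move; the robot and the scene stay as the last step left them, time stands still between calls to the robot, and variables do not carry over. Pictures are saved under pics/ and viewed, at most 10 in all, crops included, and the job is handed in when it is done.

Besides the shell and the picture viewer there is one more tool, called after "Request:" by a JSON object that holds its "fn" and its "kwargs". step_arm: Moves the arm, as the interface text tells. Its arguments: {"type":"object","properties":{"moves":{"type":"array"},"gripper":{"type":"number"},"newtons":{"type":"number"}},"required":["moves"]}

```bash
mkdir -p pics; cat > h.py <<'E'
from rig import manip
import numpy as np, cv2
def snap(c,name=None):
    p,d=manip.snapshot(c)
    if name: cv2.imwrite(f'pics/{name}.png',p[:,:,::-1])
    return p,d
def cloud(c,d):
    i=manip.camera_info(c);K=np.array(i['mtx']);R=np.array(i['attitude']);e=np.array(i['eye'])
    v,u=np.mgrid[:480,:640]
    P=np.stack([(u-K[0,2])/K[0,0]*d,-(v-K[1,2])/K[1,1]*d,-d],-1)
    P=P@R.T+e; P[d<=0]=np.nan
    return P
E
python3 - <<'E'
from h import *
np.set_printoptions(precision=4,suppress=True)
print(manip.sense())
for c in('scene','top'):
    snap(c,c+'0'); i=manip.camera_info(c); print(c,i)
    for n in ['cuvette_center','cell_well','photometer','shield_tab','shield_hinge','focus','lens','camera_stand','cuvette_rack','tube_rack','tip_box','timer']:
        print(n,[(np.round(m['at'],4),round(m['score'],2)) for m in manip.mark_of(n,c)[:2]])
a=cv2.imread('pics/scene0.png');b=cv2.imread('pics/top0.png')
E
```

```text
{'time_s': 0.0, 'joints': array([-76.3355,  21.6618,   4.5621,  73.0182,   0.0005,  83.6819]), 'qd': array([ 0.0675,  0.0335, -0.0702, -0.0556, -0.056 , -0.0761]), 'effort': array([  0.0011, -46.3599,  26.9879,   0.0208,   0.    ,   0.    ]), 'tool_pos': array([ 0.1964, -0.5397,  0.2304]), 'tool_rot': array([[ 0.9398,  0.3417, -0.0005],
       [ 0.3417, -0.9398,  0.002 ],
       [ 0.0002, -0.002 , -1.    ]]), 'contact_force': array([-0.1445,  0.9127,  0.3849]), 'ft_torque': array([ 0.0077, -0.0557,  0.0181]), 'grip_force': 0.0, 'finger_gap': 1.0028366263575652}
scene {'mtx': array([[517.3832,   0.    , 326.1479],
       [  0.    , 517.3832, 237.9437],
       [  0.    ,   0.    ,   1.    ]]), 'eye': array([-0.5073,  1.0044,  0.9089]), 'attitude': array([[-0.7163,  0.3182, -0.621 ],
       [-0.6974, -0.359 ,  0.6204],
       [-0.0255,  0.8774,  0.479 ]])}
cuvette_center []
cell_well [(array([ 0.4994, -0.189 ,  0.0716]), 0.75)]
photometer []
shield_tab [(array([ 0.4312, -0.206 ,  0.0948]), 0.67)]
shield_hinge [(array([ 0.5766, -0.173 ,  0.0807]), 0.92), (array([ 0.3508, -0.145 ,  0.0004
[... 661 characters left out ...]
rray([ 0.498 , -0.1859,  0.0754]), 0.63)]
photometer [(array([ 0.6378, -0.1956, -0.0009]), 0.79)]
shield_tab [(array([ 0.427 , -0.2056,  0.0983]), 0.85)]
shield_hinge [(array([ 0.5765, -0.1703,  0.0818]), 0.6)]
focus []
lens [(array([0.6148, 0.1917, 0.2211]), 0.72), (array([0.401 , 0.455 , 0.0031]), 0.18)]
camera_stand [(array([0.6671, 0.1949, 0.0002]), 0.79), (array([ 0.6086, -0.4806, -0.0005]), 0.65)]
cuvette_rack [(array([0.3688, 0.0044, 0.0011]), 0.94), (array([ 0.3674,  0.2528, -0.0063]), 0.7)]
tube_rack [(array([ 0.6098, -0.4806, -0.002 ]), 0.7)]
tip_box [(array([ 0.4305, -0.4829,  0.0011]), 0.84)]
timer [(array([0.401 , 0.4543, 0.002 ]), 0.84), (array([0.6683, 0.195 , 0.    ]), 0.27)]
```

View pics/scene0.png

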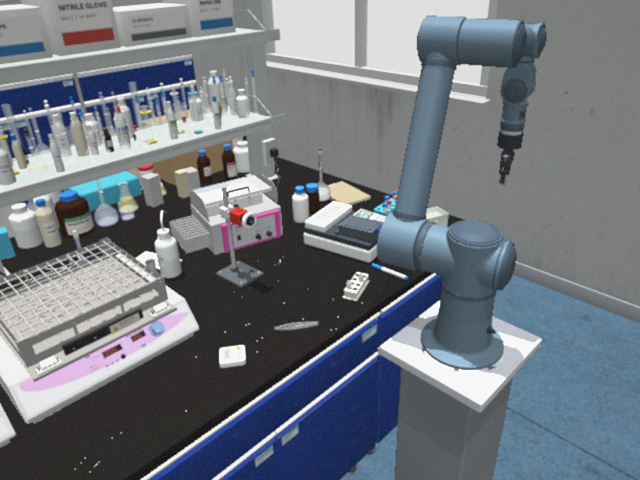

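View pics/top0.png

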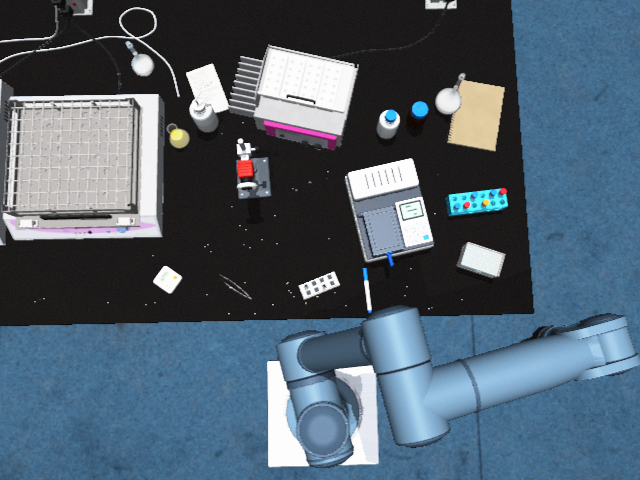

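The scene view shows the camera, with its red box at (238,217), and the photometer at (235,215) behind it. In the top view the photometer is on the right at (390,210), with the blue tab at (390,259). The camera stand is on the left at (250,175), and the marker lies just left of the tab at (367,285). Next I'll measure the yaws and the points more precisely.

```bash
python3 - <<'E'
from h import *
np.set_printoptions(precision=4,suppress=True)
import math
def rect(P,name):
    P=P[np.isfinite(P).all(1)]
    r=cv2.minAreaRect((P[:,:2]*1000).astype(np.float32)); print(name,len(P),'rect',np.round(r[0],1),np.round(r[1],1),round(r[2],1),'z',np.percentile(P[:,2],[2,50,98]))
for c in('top','scene'):
    p,d=snap(c);P=cloud(c,d);z=P[...,2]
    hsv=cv2.cvtColor(p,cv2.COLOR_RGB2HSV)
    for n in['photometer','camera_stand','light_shield','shield_tab','marker']:
        g=manip.regions_of(n,c)
        if g:
            m=g[0]['region']; print(c,n,g[0]['score'],m.sum()); rect(P[m],n)
            if n=='camera_stand':
                rect(P[m&(z<.03)&(z>.006)],'base'); rect(P[m&(z>.285)],'coltop')
    near=lambda x,y,r:(np.hypot(P[...,0]-x,P[...,1]-y)<r)
    red=near(.66,.19,.15)&(z>.15)&((hsv[...,0]<8)|(hsv[...,0]>172))&(hsv[...,1]>150); rect(P[red],'red')
    rect(P[near(.69,.19,.15)&(z>.27)],'coltop2')
    blue=near(.43,-.2,.08)&(z>.05)&(abs(hsv[...,0].astype(int)-112)<14)&(hsv[...,1]>150); rect(P[blue],'tab'); print(np.nanmedian(P[blue],0))
    rect(P[near(.62,-.2,.2)&(z>.05)&(z<.13)],'photo>50')
    for k in range(2):
        if k: snap(c)
        for n in['shield_tab','cell_well','shield_hinge','lens','camera_stand','photometer']:
            print(c,n,[np.round(m['at'],4) for m in manip.mark_of(n,c)[:1]])
E
```

```text
top camera_stand 0.67 607
camera_stand 605 rect [370.1   4. ] [ 49.4 116.9] 22.6 z [-0.0021  0.0283  0.0497]
base 299 rect [370.1   3. ] [ 47.5 114.7] 21.2 z [0.0072 0.0259 0.0298]Traceback (most recent call last):
  File "<stdin>", line 15, in <module>
  File "<stdin>", line 6, in rect
    return _quantile_unchecked(
        a, q, axis, out, overwrite_input, method, keepdims, weights)
    return _ureduce(a,
                    func=_quantile_ureduce_func,
    ...<5 lines>...
                    overwrite_input=overwrite_input,
                    method=method)
    r = func(a, **kwargs)
    result = _quantile(arr,
                       quantiles=q,
    ...<2 lines>...
                       out=out,
                       weights=wgt)
    slices_having_nans = np.isnan(arr[-1, ...])
                                  ~~~^^^^^^^^^
IndexError: index -1 is out of bounds for axis 0 with size 0
```

```bash
python3 - <<'E'
from h import *
np.set_printoptions(precision=4,suppress=True)
def rect(P,name):
    P=P[np.isfinite(P).all(1)]
    if len(P)<5: print(name,len(P));return
    r=cv2.minAreaRect((P[:,:2]*1000).astype(np.float32)); print(name,len(P),'rect',np.round(r[0],1),np.round(r[1],1),round(r[2],1),'med',np.median(P,0),'z',np.percentile(P[:,2],[2,98]))
for c in('top','scene'):
    p,d=snap(c);P=cloud(c,d);z=P[...,2]
    print('== ',c)
    hsv=cv2.cvtColor(p,cv2.COLOR_RGB2HSV).astype(int);H,S=hsv[...,0],hsv[...,1]
    near=lambda x,y,r:(np.hypot(P[...,0]-x,P[...,1]-y)<r)
    for n in['light_shield','shield_tab','marker','camera_stand']:
        for g in manip.regions_of(n,c)[:2]: rect(P[g['region']],n+' %.2f'%g['score'])
    rect(P[near(.667,.195,.09)&(z<.02)&(z>.008)],'base')
    rect(P[near(.66,.19,.15)&(z>.15)&((H<8)|(H>172))&(S>150)],'red')
    rect(P[near(.70,.19,.1)&(z>.27)&(z<.33)],'coltop')
    rect(P[near(.43,-.2,.08)&(z>.05)&(abs(H-112)<14)&(S>150)],'tab')
    rect(P[near(.63,-.2,.19)&(z>.05)&(z<.13)],'photo>50')
    for n in['shield_tab','cell_well','shield_hinge','lens','camera_stand','photometer']:
        print(n,[np.round(m['at'],4) for m in manip.mark_of(n,c)[:1]])
E
```

```text
==  top
light_shield 0.75 1523 rect [ 499.9 -186.6] [170.8  91.2] 12.2 med [ 0.5092 -0.1835  0.1109] z [0.0791 0.121 ]
light_shield 0.66 200 rect [ 351.8 -140.2] [129.   16.6] 3.9 med [ 0.3501 -0.1389  0.0111] z [-0.0035  0.0203]
shield_tab 0.84 1543 rect [ 499.2 -190.5] [173.7  98.5] 12.3 med [ 0.5081 -0.1856  0.1109] z [0.0823 0.121 ]
marker 0.44 168 rect [ 350.2 -139.6] [126.3  12.8] 4.6 med [ 0.3486 -0.1391  0.0119] z [0.003  0.0204]
marker 0.36 644 rect [368.9   4. ] [ 51.1 119. ] 22.3 med [0.3672 0.0046 0.0279] z [-0.0033  0.0472]
camera_stand 0.88 1630 rect [718.9 200.9] [205.6 104.6] 3.3 med [0.6868 0.1883 0.0223] z [0.0024 0.2931]
base 684 rect [669.6 192.2] [166.5 173.5] 87.6 med [0.678  0.1787 0.0133] z [0.0082 0.0195]
red 258 rect [670.  194.7] [46.8 39.8] 6.0 med [0.6681 0.1934 0.2448] z [0.2201 0.2523]
coltop 47 rect [726.2 198.8] [15.8 12.8] 32.7 med [0.7239 0.1978 0.3035] z [0.2736 0.3152]
tab 67 rect [ 435.3 -197.9] [26.6 44.5] 78.1 med [ 0.4336 -0.2011  0.1072] z [0.0819 0.117 ]
photo>50 6153 rect [ 601.6 -207.7] [326.5 305.5] 41.0 med [ 0.583  -0.206   0.0939] z [0
[... 883 characters left out ...]
med [0.6865 0.2038 0.015 ] z [0.0091 0.0192]
red 181 rect [668.5 199.4] [49.9 37.1] 6.8 med [0.6654 0.2121 0.2396] z [0.212  0.2495]
coltop 66 rect [726.6 199.6] [13.9 21.3] 43.6 med [0.7243 0.2012 0.2929] z [0.2714 0.3115]
tab 13 rect [ 446.9 -191.2] [ 9.5 18.3] 39.0 med [ 0.4469 -0.1904  0.1053] z [0.0898 0.112 ]
photo>50 2508 rect [ 614.9 -196.2] [310.1 305.4] 40.6 med [ 0.5725 -0.1537  0.0926] z [0.0521 0.1152]
shield_tab [array([ 0.4268, -0.2045,  0.0952])]
cell_well [array([ 0.4972, -0.1881,  0.0699])]
shield_hinge [array([ 0.5775, -0.174 ,  0.0803])]
lens [array([0.6205, 0.1878, 0.231 ])]
camera_stand [array([ 0.6618,  0.1932, -0.0001])]
photometer [array([ 0.6323, -0.2039,  0.0037])]
```

Request:
{"fn": "step_arm", "kwargs": {"moves": [[0.5, 0.9, 0, 0], [0.7, 1, 0, -0.3], [0.7, 1, 0, -0.3], [0.7, 1, 0, -0.3], [0.7, 1, 0, -0.3], [0.7, 1, 0, -0.3], [0.7, 1, 0, 0], [0.7, 1, 0, 0]], "gripper": 0.6, "newtons": 25}}

```text
time_s: 3.35
tool_pos: [0.3321, -0.3419, 0.2315]
tool_rot: [[0.976, 0.216, 0.0], [0.216, -0.976, -0.0], [0.0, 0.0, -1.0]]
contact_force: [0.9, -0.1, -0.5]
finger_gap: 0.6
grip_force: 0.0
```

Request:
{"fn": "step_arm", "kwargs": {"moves": [[0.7, 1, 0, 0], [0.7, 1, 0, 0], [0.7, 1, 0, 0], [0.7, 1, 0, 0], [0.6, 1, 0, 0], [0.6, 0.5, 0, 0], [0, 0, 0, 0]]}}

```text
time_s: 4.05
tool_pos: [0.4328, -0.204, 0.2314]
tool_rot: [[0.976, 0.22, 0.001], [0.22, -0.976, -0.0], [0.001, 0.0, -1.0]]
contact_force: [0.2, -0.2, 0.6]
finger_gap: 0.602
grip_force: 0.0
```

Request:
{"fn": "step_arm", "kwargs": {"moves": [[-0.3, 0, -1, 0], [0, 0, -1, 0], [0, 0, -1, 0], [0, 0, -1, 0], [0, 0, -1, 0], [0, 0, -0.7, 0], [0, 0, -0.4, 0], [0, 0, 0, 0]]}}

```text
time_s: 4.85
tool_pos: [0.4227, -0.2053, 0.0778]
tool_rot: [[0.977, 0.215, -0.002], [0.215, -0.977, 0.001], [-0.002, -0.002, -1.0]]
contact_force: [0.9, 0.4, -0.2]
finger_gap: 0.601
grip_force: 0.0
```

```bash
python3 - <<'E'
from h import *
for c in('scene','top'):
    p,d=snap(c)
    if c=='scene': cv2.imwrite('pics/s1.png',cv2.resize(p[150:290,180:380,::-1],None,fx=4,fy=4,interpolation=cv2.INTER_CUBIC))
    for n in['shield_tab','cell_well','shield_hinge']:print(c,n,[(np.round(m['at'],4),round(m['score'],2)) for m in manip.mark_of(n,c)[:1]])
E
```

```text
scene shield_tab [(array([ 0.4261, -0.2034,  0.0942]), 0.79)]
scene cell_well [(array([ 0.4988, -0.1896,  0.0719]), 0.59)]
scene shield_hinge [(array([ 0.5774, -0.1714,  0.0787]), 0.57)]
top shield_tab [(array([ 0.4259, -0.2052,  0.0962]), 0.71)]
top cell_well [(array([ 0.5022, -0.1864,  0.0724]), 0.93)]
top shield_hinge [(array([0.6675, 0.1937, 0.0017]), 0.65)]
```

View pics/s1.png

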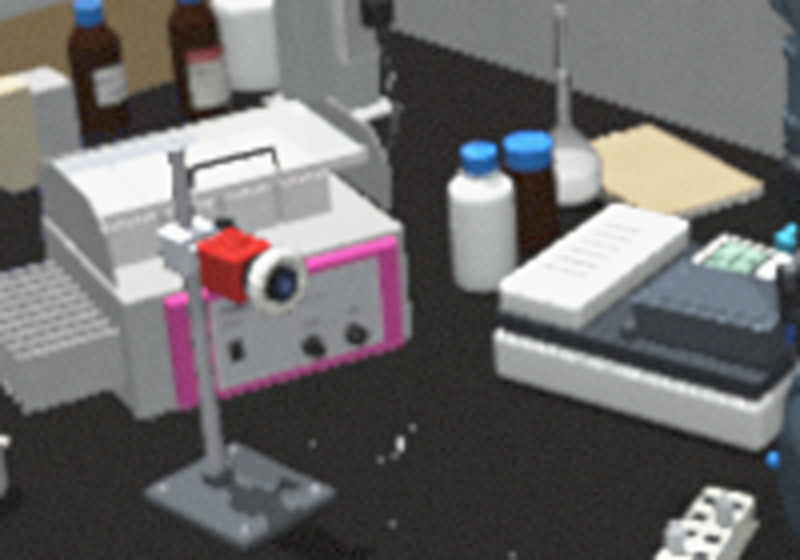

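The crop shows the camera's red box and lens at (250,270), facing the robot. The shield is nearly shut at (715,305), and the tab at the right edge is hidden by the fingers. The networks agree that the tab lies between the fingers, so I'll close on it.

Request:
{"fn": "step_arm", "kwargs": {"moves": [[0.1, 0, 0, 0], [0, 0, 0, 0], [0, 0, 0, 0], [0, 0, 0, 0], [0, 0, 0, 0], [0, 0, 0, 0]], "gripper": 0, "newtons": 25}}

```text
time_s: 5.85
tool_pos: [0.4265, -0.2044, 0.0786]
tool_rot: [[0.976, 0.216, 0.0], [0.216, -0.976, 0.002], [0.001, -0.002, -1.0]]
contact_force: [1.7, 4.8, 0.3]
finger_gap: 0.109
grip_force: 29.5
```

```bash
python3 - <<'E'
import numpy as np
R=.1552;f=np.radians(np.linspace(5.8,98,17));u=-R*np.cos(f);z=R*np.sin(f)
du=np.diff(u)/.025;dz=np.diff(z)/.025;y=np.radians(12.4)
print(np.round(np.c_[du*np.cos(y),du*np.sin(y),dz],2).tolist())
E
```

```text
[[0.09, 0.02, 0.62], [0.15, 0.03, 0.6], [0.21, 0.05, 0.59], [0.27, 0.06, 0.56], [0.32, 0.07, 0.53], [0.37, 0.08, 0.5], [0.42, 0.09, 0.45], [0.46, 0.1, 0.41], [0.5, 0.11, 0.36], [0.53, 0.12, 0.31], [0.56, 0.12, 0.25], [0.58, 0.13, 0.19], [0.6, 0.13, 0.13], [0.61, 0.13, 0.07], [0.61, 0.13, 0.01], [0.61, 0.13, -0.06]]
```

Request:
{"fn": "step_arm", "kwargs": {"moves": [[0.09, 0.02, 0.62, 0], [0.15, 0.03, 0.6, 0], [0.21, 0.05, 0.59, 0], [0.27, 0.06, 0.56, 0]]}}

```text
time_s: 6.25
tool_pos: [0.4435, -0.2007, 0.1376]
tool_rot: [[0.976, 0.216, -0.003], [0.216, -0.976, 0.001], [-0.002, -0.002, -1.0]]
contact_force: [1.8, 1.7, -5.9]
finger_gap: 0.11
grip_force: 28.5
```

Request:
{"fn": "step_arm", "kwargs": {"moves": [[0.32, 0.07, 0.53, 0], [0.37, 0.08, 0.5, 0], [0.42, 0.09, 0.45, 0], [0.46, 0.1, 0.41, 0]]}}

```text
time_s: 6.65
tool_pos: [0.4819, -0.1925, 0.1845]
tool_rot: [[0.976, 0.216, -0.005], [0.216, -0.976, 0.0], [-0.005, -0.001, -1.0]]
contact_force: [-1.0, 2.0, -4.7]
finger_gap: 0.111
grip_force: 28.3
```

Forces are small and the tab is following.

Request:
{"fn": "step_arm", "kwargs": {"moves": [[0.5, 0.11, 0.36, 0], [0.53, 0.12, 0.31, 0], [0.56, 0.12, 0.25, 0], [0.58, 0.13, 0.19, 0]]}}

```text
time_s: 7.05
tool_pos: [0.5363, -0.181, 0.2125]
tool_rot: [[0.976, 0.216, -0.005], [0.216, -0.976, -0.001], [-0.005, -0.0, -1.0]]
contact_force: [-3.2, -0.0, -1.2]
finger_gap: 0.111
grip_force: 28.8
```

Request:
{"fn": "step_arm", "kwargs": {"moves": [[0.6, 0.13, 0.13, 0], [0.61, 0.13, 0.07, 0], [0.61, 0.13, 0, 0], [0.61, 0.13, -0.06, 0], [0, 0, 0, 0]]}}

```text
time_s: 7.55
tool_pos: [0.5996, -0.1677, 0.2162]
tool_rot: [[0.976, 0.217, -0.0], [0.217, -0.976, -0.0], [-0.001, 0.0, -1.0]]
contact_force: [-0.7, 1.9, -0.8]
finger_gap: 0.116
grip_force: 30.6
```

```bash
python3 - <<'E'
from h import *
for c in('scene','top'):
    p,d=snap(c)
    if c=='scene': cv2.imwrite('pics/s2.png',cv2.resize(p[140:280,200:400,::-1],None,fx=4,fy=4,interpolation=cv2.INTER_CUBIC))
    for n in['shield_tab','cuvette_center','cell_well','shield_hinge']:print(c,n,[(np.round(m['at'],4),round(m['score'],2)) for m in manip.mark_of(n,c)[:1]])
E
```

```text
scene shield_tab [(array([ 0.5919, -0.1682,  0.2345]), 0.6)]
scene cuvette_center [(array([ 0.4989, -0.1829,  0.0772]), 0.53)]
scene cell_well [(array([ 0.4989, -0.19  ,  0.072 ]), 0.88)]
scene shield_hinge [(array([ 0.5745, -0.1767,  0.0771]), 0.56)]
top shield_tab []
top cuvette_center []
top cell_well [(array([ 0.4985, -0.185 ,  0.0752]), 0.83)]
top shield_hinge []
```

View pics/s2.png

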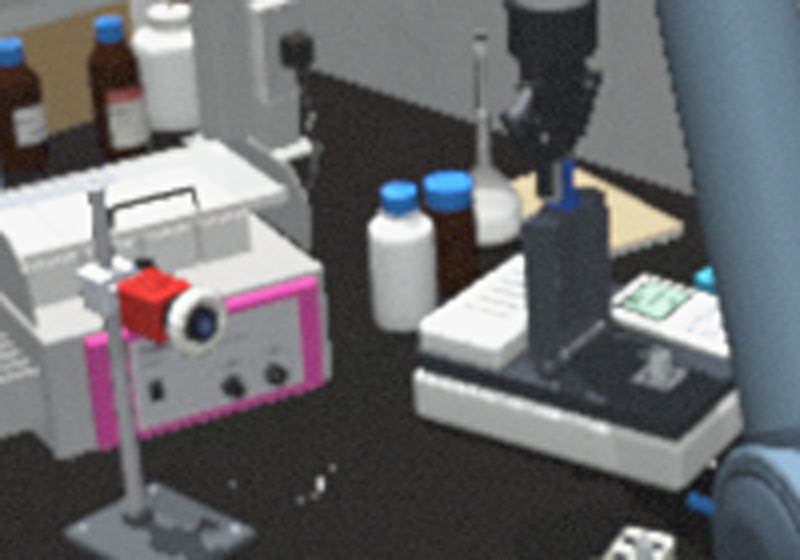

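The crop shows the shield standing upright with the tab in the fingers at (560,190). The cuvette is visible in the well at (660,365). I'll release the tab, rise and move over the well.

Request:
{"fn": "step_arm", "kwargs": {"moves": [[0, 0, 0, 0], [0, 0, 0, 0], [0, 0, 0, 0], [0, 0, 0.5, 0], [0, 0, 1, 0], [0, 0, 1, 0]], "gripper": 0.4}}

```text
time_s: 8.65
tool_pos: [0.5982, -0.1681, 0.2796]
tool_rot: [[0.976, 0.216, -0.001], [0.216, -0.976, -0.0], [-0.001, 0.0, -1.0]]
contact_force: [0.2, 0.5, -0.3]
finger_gap: 0.402
grip_force: 0.0
```

Request:
{"fn": "step_arm", "kwargs": {"moves": [[-0.8, -0.16, 0, 0], [-0.8, -0.16, 0, 0], [-0.8, -0.16, 0, 0], [-0.8, -0.16, 0, 0], [-0.8, -0.16, 0, 0], [0, 0, 0, 0]]}}

```text
time_s: 9.25
tool_pos: [0.4968, -0.1884, 0.2798]
tool_rot: [[0.977, 0.214, -0.0], [0.214, -0.977, -0.001], [-0.001, 0.001, -1.0]]
contact_force: [0.4, -0.0, -0.1]
finger_gap: 0.403
grip_force: 0.0
```

```bash
python3 - <<'E'
from h import *
np.set_printoptions(precision=4,suppress=True)
for c in('scene','top'):
    p,d=snap(c);P=cloud(c,d)
    if c=='scene': cv2.imwrite('pics/s3.png',cv2.resize(p[200:260,330:410,::-1],None,fx=8,fy=8,interpolation=cv2.INTER_CUBIC))
    for n in['shield_tab','cuvette_center','cell_well','shield_hinge']:print(c,n,[(np.round(m['at'],4),round(m['score'],2)) for m in manip.mark_of(n,c)[:2]])
    for g in manip.regions_of('cuvette_center',c)[:2]:
        Q=P[g['region']];print('reg',g['score'],len(Q),np.nanmedian(Q,0),np.nanmin(Q,0),np.nanmax(Q,0))
    m=(np.hypot(P[...,0]-.499,P[...,1]+.188)<.03)&(P[...,2]>.079)&(P[...,2]<.105);print(m.sum(),np.median(P[m],0) if m.any() else '')
E
```

```text
scene shield_tab [(array([ 0.5931, -0.1728,  0.2358]), 0.87)]
scene cuvette_center [(array([ 0.4966, -0.1849,  0.0741]), 0.35)]
scene cell_well [(array([ 0.5008, -0.1893,  0.0708]), 0.55)]
scene shield_hinge [(array([ 0.5772, -0.1732,  0.0794]), 0.73)]
reg 0.48 3914 [ 0.5736 -0.1437  0.0757] [ 0.1328 -0.6122 -0.0021] [1.0036 0.1808 0.3777]
29 [ 0.4967 -0.1842  0.0888]
top shield_tab [(array([ 0.5919, -0.1715,  0.2374]), 0.88)]
top cuvette_center []
top cell_well []
top shield_hinge [(array([ 0.5723, -0.1718,  0.0803]), 0.62)]
0
```

View pics/s3.png

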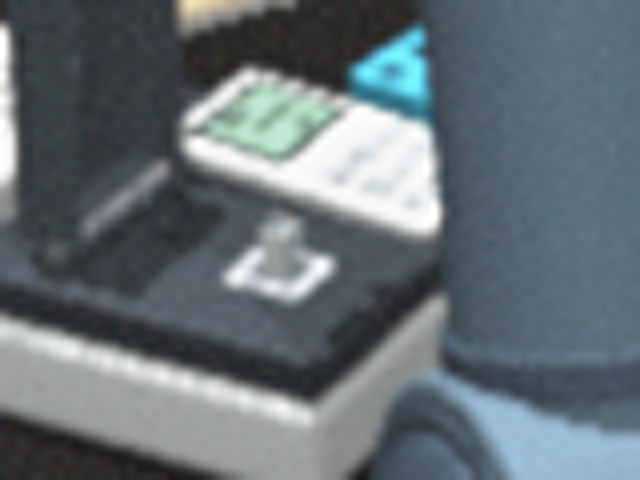

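The crop shows the cuvette standing in its white-rimmed well at (283,255), and the shield stays upright. The position agrees with the network averages, about (0.499, -0.188), so I'll descend.

Request:
{"fn": "step_arm", "kwargs": {"moves": [[0.1, 0, -1, 0], [0, 0, -1, 0], [0, 0, -1, 0], [0, 0, -1, 0], [0, 0, -1, 0], [0, 0, -1, 0], [0, 0, -1, 0], [0, 0, -0.5, 0]], "gripper": 0.4}}

```text
time_s: 10.65
tool_pos: [0.5, -0.1872, 0.0894]
tool_rot: [[0.976, 0.216, -0.003], [0.216, -0.976, 0.001], [-0.003, -0.002, -1.0]]
contact_force: [-0.5, 1.1, 0.6]
finger_gap: 0.405
grip_force: 0.0
```

Request:
{"fn": "step_arm", "kwargs": {"moves": [[0, 0, -0.4, 0], [0, 0, -0.25, 0], [0, 0, 0, 0]]}}

```text
time_s: 10.95
tool_pos: [0.5013, -0.1879, 0.0752]
tool_rot: [[0.976, 0.216, -0.0], [0.216, -0.976, 0.0], [-0.0, -0.0, -1.0]]
contact_force: [0.3, 0.3, -0.7]
finger_gap: 0.4
grip_force: 0.0
```

Request:
{"fn": "step_arm", "kwargs": {"moves": [[0, 0, 0, 0], [0, 0, 0, 0], [0, 0, 0, 0], [0, 0, 0, 0], [0, 0, 0, 0], [0, 0, 0, 0]], "gripper": 0, "newtons": 22}}

```text
time_s: 11.55
tool_pos: [0.5021, -0.1883, 0.0763]
tool_rot: [[0.976, 0.216, 0.002], [0.216, -0.976, -0.001], [0.002, 0.001, -1.0]]
contact_force: [0.8, 0.0, 5.5]
finger_gap: 0.138
grip_force: 26.3
```

Request:
{"fn": "step_arm", "kwargs": {"moves": [[0, 0, 0.3, 0], [0, 0, 0.4, 0], [0, 0, 0.4, 0], [0, 0, 0.5, 0], [0, 0, 0.5, 0], [0, 0, 0.6, 0], [0, 0, 0.6, 0], [0, 0, 0.6, 0]]}}

```text
time_s: 12.35
tool_pos: [0.501, -0.1879, 0.1743]
tool_rot: [[0.976, 0.216, -0.0], [0.216, -0.976, -0.0], [-0.0, 0.0, -1.0]]
contact_force: [0.1, -0.4, -0.3]
finger_gap: 0.14
grip_force: 25.6
```

Request:
{"fn": "step_arm", "kwargs": {"moves": [[0, 0, 0.8, 0], [0, 0, 0.8, 0], [0, 0, 0.6, 0], [0, 0, 0, 0]]}}

```text
time_s: 12.75
tool_pos: [0.5024, -0.1886, 0.2309]
tool_rot: [[0.976, 0.216, 0.004], [0.216, -0.976, -0.002], [0.004, 0.003, -1.0]]
contact_force: [-0.3, 0.1, 0.1]
finger_gap: 0.137
grip_force: 25.6
```

```bash
python3 - <<'E'
from h import *
p,d=snap('scene')
cv2.imwrite('pics/s4.png',cv2.resize(p[170:260,310:410,::-1],None,fx=6,fy=6,interpolation=cv2.INTER_CUBIC))
for n in['cuvette_center','shield_tab']:print(n,[(np.round(m['at'],4),round(m['score'],2)) for m in manip.mark_of(n,'scene')[:2]])
E
```

```text
cuvette_center []
shield_tab [(array([ 0.5924, -0.1697,  0.237 ]), 0.94)]
```

View pics/s4.png

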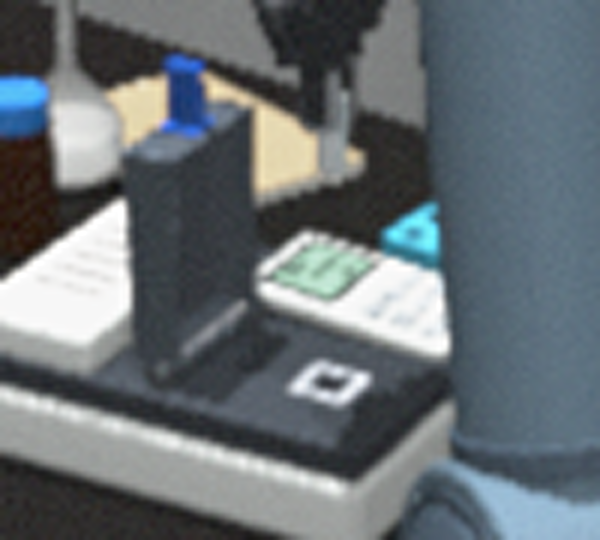

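The crop shows the well empty at (330,382), with the cuvette hanging in the fingers at (335,140). The shield is still open. Next I'll carry the cuvette to the focus point.

Request:
{"fn": "step_arm", "kwargs": {"moves": [[0, 0.3, 0, 0], [0.1, 0.6, 0, -0.2], [0.1, 0.8, 0, -0.2], [0.1, 0.9, 0, -0.2], [0.1, 0.9, 0, -0.2], [0.1, 0.9, 0, -0.2], [0.1, 0.9, 0, -0.2], [0.1, 0.9, 0, -0.2]]}}

```text
time_s: 13.7
tool_pos: [0.5179, -0.0313, 0.2268]
tool_rot: [[0.995, 0.095, -0.002], [0.095, -0.995, 0.0], [-0.002, -0.001, -1.0]]
contact_force: [0.3, -0.0, -0.5]
finger_gap: 0.144
grip_force: 25.6
```

Request:
{"fn": "step_arm", "kwargs": {"moves": [[0, 0.9, 0, 0], [0, 0.9, 0, 0], [0, 0.9, 0, 0], [0, 0.9, 0, 0], [0, 0.9, 0, 0], [0, 0.9, 0, 0], [0, 0.8, 0, 0], [0, 0.6, 0, 0]]}}

```text
time_s: 14.5
tool_pos: [0.5193, 0.1268, 0.2272]
tool_rot: [[0.993, 0.116, -0.003], [0.116, -0.993, 0.01], [-0.001, -0.01, -1.0]]
contact_force: [-0.2, 0.1, -0.4]
finger_gap: 0.14
grip_force: 25.6
```

Request:
{"fn": "step_arm", "kwargs": {"moves": [[0, 0.6, 0, 0], [0, 0.5, 0, 0], [0, 0.4, 0, 0], [0, 0.2, 0, 0], [0, 0, 0, 0], [0, 0, 0, 0]]}}

```text
time_s: 15.1
tool_pos: [0.5228, 0.1474, 0.2278]
tool_rot: [[0.99, 0.143, -0.004], [0.143, -0.989, 0.026], [-0.0, -0.026, -1.0]]
contact_force: [0.8, 0.5, 1.1]
finger_gap: 0.135
grip_force: 25.6
```

```bash
python3 - <<'E'
from h import *
np.set_printoptions(precision=4,suppress=True)
for k in range(2):
  for c in('scene','top'):
    p,d=snap(c);P=cloud(c,d);z=P[...,2]
    if k==0 and c=='scene': cv2.imwrite('pics/s5.png',cv2.resize(p[140:300,170:330,::-1],None,fx=3.7,fy=3.7,interpolation=cv2.INTER_CUBIC))
    for n in['cuvette_center','lens','camera_stand','focus']:print(c,n,[(np.round(m['at'],4),round(m['score'],2)) for m in manip.mark_of(n,c)[:2]])
    hsv=cv2.cvtColor(p,cv2.COLOR_RGB2HSV).astype(int);H,S=hsv[...,0],hsv[...,1]
    m=(np.hypot(P[...,0]-.66,P[...,1]-.19)<.1)&(z>.15)&((H<8)|(H>172))&(S>150)
    print('red z',np.percentile(z[m],[1,50,99]),m.sum())
print(manip.sense()['tool_pos'])
E
```

```text
scene cuvette_center [(array([0.5179, 0.1509, 0.2263]), 0.63)]
scene lens [(array([0.6222, 0.1897, 0.2288]), 0.75)]
scene camera_stand [(array([0.6632, 0.1958, 0.0002]), 0.67)]
scene focus []
red z [0.2102 0.2391 0.2499] 185
top cuvette_center []
top lens []
top camera_stand []
top focus []
red z [0.2386 0.2444 0.2497] 3
scene cuvette_center [(array([0.518 , 0.1517, 0.2276]), 0.45)]
scene lens [(array([0.6243, 0.1885, 0.227 ]), 0.66)]
scene camera_stand [(array([ 0.6645,  0.1979, -0.0004]), 0.72)]
scene focus []
red z [0.2093 0.2398 0.2499] 185
top cuvette_center [(array([0.3979, 0.4538, 0.0008]), 0.59)]
top lens []
top camera_stand []
top focus []
red z [0.2449 0.2486 0.2522] 3
[0.5228 0.1476 0.2279]
```

View pics/s5.png

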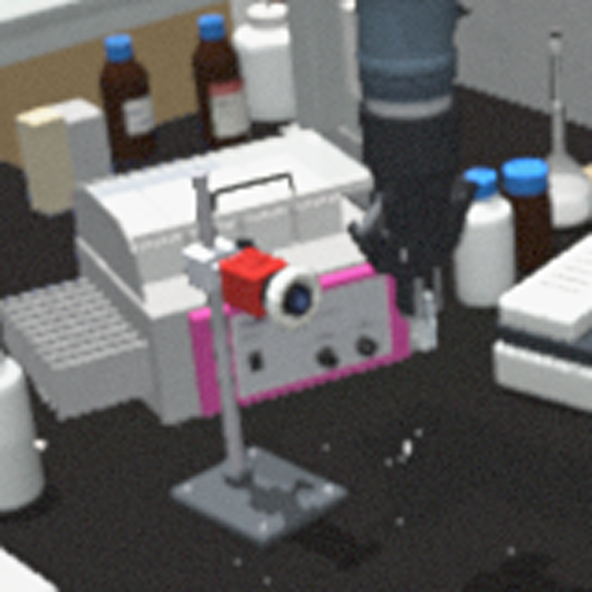

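The cuvette hangs upright at (425,320), and the camera is undisturbed with its lens at (297,295). The arm stopped about 30 mm short in y and its yaw drifted, so I'll check the joint limits.

```bash
python3 - <<'E'
from h import *
s=manip.sense();print(s['joints'],s['effort'],s['contact_force'],s['ft_torque'])
E
```

```text
[  8.20330241  17.81314582  -1.3438393   70.84702659   1.51695899
 179.94344394] [-5.44620980e-04 -4.30489647e+01  2.69606531e+01  2.75549086e-03
  9.67497099e-02  4.62688354e-05] [-0.02126401  1.14754728  0.30131498] [-0.01485749  0.02922924  0.01529528]
```

Joint 6 is at +180°. A half turn gives the equivalent window alignment, so I'll back off a little in y and turn +177°.

Request:
{"fn": "step_arm", "kwargs": {"moves": [[0, -0.5, 0, 0], [0, -0.8, 0, 0.5], [0, -0.8, 0, 1], [0, -0.5, 0, 1], [0, 0, 0, 1], [0, 0, 0, 1], [0, 0, 0, 1], [0, 0, 0, 1]]}}

```text
time_s: 16.9
tool_pos: [0.5226, 0.0816, 0.2278]
tool_rot: [[0.756, 0.655, -0.018], [0.655, -0.755, 0.019], [-0.0, -0.026, -1.0]]
contact_force: [0.7, 0.5, 0.4]
finger_gap: 0.138
grip_force: 25.6
```

Request:
{"fn": "step_arm", "kwargs": {"moves": [[0, 0, 0, 1], [0, 0, 0, 1], [0, 0, 0, 1], [0, 0, 0, 1], [0, 0, 0, 1], [0, 0, 0, 1], [0, 0, 0, 1], [0, 0, 0, 1]]}}

```text
time_s: 17.7
tool_pos: [0.5227, 0.0817, 0.2279]
tool_rot: [[0.158, 0.987, -0.026], [0.988, -0.157, 0.004], [-0.0, -0.026, -1.0]]
contact_force: [-0.2, -1.0, 0.8]
finger_gap: 0.14
grip_force: 25.6
```

Request:
{"fn": "step_arm", "kwargs": {"moves": [[0, 0, 0, 1], [0, 0, 0, 1], [0, 0, 0, 1], [0, 0, 0, 1], [0, 0, 0, 1], [0, 0, 0, 1], [0, 0, 0, 1], [0, 0, 0, 1]]}}

```text
time_s: 18.5
tool_pos: [0.5227, 0.0818, 0.2278]
tool_rot: [[-0.514, 0.857, -0.023], [0.858, 0.514, -0.014], [-0.0, -0.027, -1.0]]
contact_force: [-0.2, 0.3, -0.1]
finger_gap: 0.139
grip_force: 25.6
```

Request:
{"fn": "step_arm", "kwargs": {"moves": [[0, 0, 0, 1], [0, 0, 0, 1], [0, 0, 0, 1], [0, 0, 0, 1], [0, 0, 0, 1], [0, 0, 0, 1], [0, 0, 0, 1], [0, 0, 0, 1]]}}

```text
time_s: 19.3
tool_pos: [0.5227, 0.0817, 0.2278]
tool_rot: [[-0.945, 0.327, -0.009], [0.327, 0.945, -0.025], [-0.0, -0.027, -1.0]]
contact_force: [-0.7, -0.2, -0.1]
finger_gap: 0.138
grip_force: 25.6
```

Request:
{"fn": "step_arm", "kwargs": {"moves": [[0, 0.3, 0, 1], [0, 0.6, 0, 1], [0, 0.7, 0, 1], [0, 0.7, 0, 1], [0, 0.7, 0, 0.5], [0, 0.5, 0, 0], [0, 0.3, 0, 0], [0, 0, 0, 0]]}}

```text
time_s: 20.1
tool_pos: [0.5228, 0.1779, 0.2278]
tool_rot: [[-0.998, -0.057, 0.002], [-0.057, 0.998, -0.027], [-0.0, -0.027, -1.0]]
contact_force: [-0.3, 0.5, -0.4]
finger_gap: 0.137
grip_force: 25.6
```

Request:
{"fn": "step_arm", "kwargs": {"moves": [[-0.3, 0.05, 0.15, 0.4], [0, 0, 0, 0], [0, 0, 0, 0]]}}

```text
time_s: 20.4
tool_pos: [0.5151, 0.1784, 0.232]
tool_rot: [[-0.996, -0.091, 0.003], [-0.091, 0.995, -0.026], [-0.001, -0.027, -1.0]]
contact_force: [0.1, 0.8, -0.6]
finger_gap: 0.139
grip_force: 25.6
```

```bash
python3 - <<'E'
from h import *
np.set_printoptions(precision=4,suppress=True)
C=[];L=[]
for k in range(5):
    p,d=snap('scene')
    for n,a in(('cuvette_center',C),('lens',L)):
        a+=[m['at'] for m in manip.mark_of(n,'scene') if abs(m['at'][2]-.225)<.03]
cv2.imwrite('pics/s6.png',cv2.resize(p[140:300,170:330,::-1],None,fx=3.7,fy=3.7,interpolation=cv2.INTER_CUBIC))
print(np.array(C),np.array(L));print(np.mean(C,0) if C else 0,np.mean(L,0) if L else 0)
s=manip.sense();print(s['tool_pos'],s['tool_rot'],s['grip_force'],s['time_s'])
E
```

```text
[[0.5164 0.181  0.2329]
 [0.5167 0.1837 0.2317]
 [0.5173 0.1834 0.2307]] [[0.6212 0.1905 0.2285]
 [0.6232 0.1903 0.2281]
 [0.622  0.1897 0.2309]
 [0.6234 0.1865 0.2283]
 [0.6211 0.1903 0.2295]]
[0.5168 0.1827 0.2318] [0.6222 0.1895 0.2291]
[0.5152 0.1789 0.2316] [[-0.9958 -0.0917  0.0025]
 [-0.0918  0.9954 -0.0263]
 [-0.     -0.0264 -0.9997]] 25.62425673007965 21.15
```

View pics/s6.png

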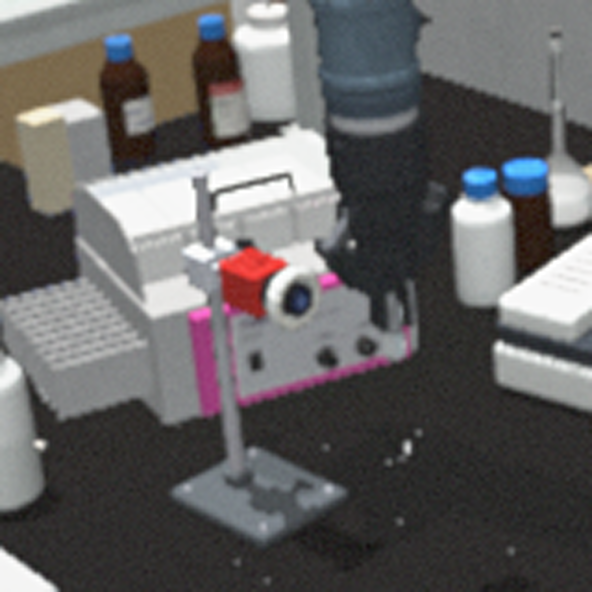

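The cuvette hangs upright in the fingers at (398,330), level with the lens at (297,295). Its measured centre is within about 5 mm of the focus estimate, and the yaw matches the lens axis.

```bash
python3 -c "
from rig import manip
print(manip.close_job())"
```

```text
the job is handed in; nothing more can be done
None
```

The job is handed in: the light shield is open and the cuvette is out of the well, held by its frosted sides at about 26 N. By my measurements it stands upright within about 5 mm of the focus point, windows square to the lens; the judge's verdict was not returned.

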